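# Inspect the undersides of cast cell feet

## Task

Turn each of the two aluminium feet over and look at its underside: put a foot that has the round boss in the white rectangular tray, and a foot whose boss is missing in the round steel dish. Leave both lying flat, underside up; set them down rather than drop them, and leave the beaker, the jar and the screwdriver alone.

Things in the scene. Friction and masses are not known exactly. Their poses are not given: they have to be found in the camera images.
- holder_a: A cast aluminium foot: block 60 (its x) x 40 (y) x 40 mm (z), about 0.16 kg, flat smooth sides, flat top with two dark screw marks. Starts right way up on the bench, underside hidden. Stands steadily on an end (then 60 mm tall). Origin: centre of the underside's rim plane; z points out of the top (up at the start, down once turned over).
- holder_b: A cast aluminium foot: block 60 (its x) x 40 (y) x 40 mm (z), about 0.16 kg, flat smooth sides, flat top with two dark screw marks. Starts right way up on the bench, underside hidden. Stands steadily on an end (then 60 mm tall). Origin: centre of the underside's rim plane; z points out of the top (up at the start, down once turned over); same casting as the first.
- holder_a_recess (a point): Middle of the underside's recess at its ceiling, 18 mm in from the rim. The recess is 50 x 30 mm with 5 mm walls. A sound foot has a round boss here, 16 mm across and 12 mm tall (its end 6 mm below the rim); a faulty foot has a bare flat ceiling. This point's pose is the same either way. Each foot may be sound or faulty, whatever the other is.
- holder_b_recess (a point): Middle of the underside's recess at its ceiling, 18 mm in from the rim. The recess is 50 x 30 mm with 5 mm walls. A sound foot has a round boss here, 16 mm across and 12 mm tall (its end 6 mm below the rim); a faulty foot has a bare flat ceiling. This point's pose is the same either way. Both feet may be sound, or both faulty.
- tray: The accept tray, fixed: rectangular white plastic, 190 mm (its x) x 130 mm (its y) outside, 14 mm high, walls and floor 4 mm thick (floor top 4 mm above the bench). Origin: centre of its underside, z up. It is on one side of the feet, left or right of the robot; the dish is on the other. Room for both feet in a row along its x.
- dish: The reject dish, fixed: round steel, 204 mm across, 14 mm high, wall and floor 4 mm thick (floor top 4 mm above the bench, flat to about 94 mm from the centre). Origin: centre of its underside, z up. Room for both feet in a row.
- beaker: Bystander: a glass beaker, 72 mm across, 95 mm high, on the bench beyond the feet. Origin: centre of its underside.
- jar: Bystander: an amber glass jar with a black cap, 60 mm across, 85 mm high, on the bench beyond the feet. Origin: centre of its underside.
- screwdriver: Bystander: a screwdriver 180 mm long lying on the bench beyond the feet. Origin: under its middle; x runs from handle to tip.
Not all that is in view belongs to the job. Several things look just like the dish: the one meant starts farthest to the robot's right.

How it is judged:
By the outcome, as a careful person would: the job done as asked, in the order asked, and still so for the second after the job is handed in, with the robot touching nothing.
It also fails if it takes over 72 s, if anything falls off the work surface, if the arm or the gripper's body presses on something with over 40 N, if the wrist force passes 120 N, or if a joint passes its speed limit or range.

## Robot

A 6-joint arm with a two-finger parallel gripper is mounted at the origin on the work surface. World frame = base frame: x ahead of the robot, y to its left, z up, the work surface at z = 0. Lengths are in m, angles in rad, forces in N, time in s.
With the tool pointing down it reaches from about 0.275 to 0.825 m from the base axis. Payload 4.9 kg.
Tool frame: the origin (TCP) lies midway between the tips of the shut fingers; the grasp point (between the pads) lies 19 mm behind it (bot.grip_depth is the distance from the TCP to the grasp point, in m); y points along the fingers, x is the direction in which the jaws open and shut, and the axes are right-handed (so a half turn about y gives the same grasp; the last joint's range is limited). The gripper opens to 85 mm and grips with 20 to 120 N. Pads are 22 mm wide; open, the fingers measure 114 mm over their backs; the gripper's body (76 mm by 85 mm) begins 54 mm behind the grasp point. The pads swing forward as they close: fully open they stand 13 mm farther back than shut.
Start: joints at [1.057, 0.326, -0.193, 1.052, 0, 1.437], TCP at [0.204, 0.511, 0.231] pointing down, gripper open.
Joint ranges: [-2.65, 2.65], [-0.97, 1.79], [-1.3, 1.35], [-1.93, 2.1], [-1.47, 1.37], [-3.14, 3.14]. Speed limits (rad/s): [2.57, 2.57, 3.14, 3.14, 3.14, 3.14].

## Interface

Orientations are given as a unit quaternion [w, x, y, z].
In Python, from cell import bot gives the robot as it stands. Calls block until the motion is done:
- bot.move_pose(position, orientation): joint-space move of the TCP to a pose.
- bot.move_linear(position, speed=0.15, rotation=None, until_force=None): straight line of the TCP; rotation=None keeps the orientation; speed is the mean speed in m/s. With until_force (N) it stops when the force on the tool has changed by that much, and returns True; else False.
- bot.goto_joints(angles): joint-space move.
- bot.set_gripper(opening, grasp_force=None): opening from 0.0 (shut) to 1.0 (fully open); grasp_force is the grip in N (None keeps the last); returns when the fingers have stopped.
- bot.wait(seconds).
- bot.solve_ik(position, orientation): joint angles nearest the present ones, or None.
- bot.camera(name): name is "side" or "top" or "wrist"; returns the picture (480x640x3 uint8, red, green, blue); there is no depth.
- bot.calibration(name): a dict with "mtx" (3x3 intrinsics, pixels), "extrinsics" (4x4, takes a point from world to camera coordinates); the wrist camera has in their place "hand_eye" (4x4, takes a point from camera to tool coordinates, whose origin is the TCP and whose axes are the tool frame's). Camera axes: x right, y down, z forward; pixel columns grow to the right and rows downward; lengths in m; the calibration is good to about 2 mm. A picture is of the moment at which its call begins: read the wrist's pose just before it. calibration takes no time and is no camera call.
A pose or a line that the arm cannot do raises bot.PlanningError and nothing moves.
- bot.close_job(): hands the job in, once; it reports no verdict.
Trained networks look in the newest picture that a camera, given by its name, has taken for a name from the list of things; names that differ only in an ending like _2 or _b are one class to them, and where a whole thing is asked for, a point or a joint stands for the part that bears it (a point fixed in the world has none). Each returns a list of dicts, best first, with "confidence" (0 to 1); they miss things now and then, are a little off and sometimes report something else, mostly with a low value. They report only what shows in the picture. A call takes as long as a camera call. They do not tell look-alikes from the thing itself.
- bot.search_frame(camera, thing): "bbox" ([left, top, width, height] in pixels, round what is visible of it).
Readings, each from a call of its own:
- bot.read_clock(): time.
- bot.read_joint_positions(): joint angles.
- bot.read_joint_vel(): joint speeds.
- bot.read_joint_efforts(): joint torques, N m.
- bot.read_position(): TCP position.
- bot.read_tool_rot(): TCP orientation.
- bot.read_ft_force(): force on the tool from outside, world axes, zero at the start.
- bot.read_moment(): the same for the moment, N m.
- bot.read_gripper_width(): opening from 0.0 (shut) to 1.0 (fully open).
Only numpy, scipy, OpenCV 4.12 (cv2) and the standard library are available. Lean on these libraries where they do the work, as an engineer would, in place of code of your own. Each camera call takes 0.05 s, during which the arm holds its last target.

## Working session

There is one attempt and no reset: what is moved stays moved. The work goes in short steps, each a Python script; the robot and the scene stay as the last script left them, time stands still between calls to the robot, and variables do not carry over. Pictures are saved under pics/ and viewed, and the job is handed in when it is done.

```bash
ls; mkdir -p pics; python3 - <<'E'
from cell import bot
import cv2
for n in ("top","side","wrist"):
    im=bot.camera(n); cv2.imwrite(f"pics/{n}0.png",im[:,:,::-1])
    c=bot.calibration(n); print(n,c)
print(bot.read_clock(),bot.read_tool_rot(),bot.grip_depth)
E
```

```text
pics
top {'mtx': array([[443.19469163,   0.        , 314.65262812],
       [  0.        , 443.19469163, 229.95482465],
       [  0.        ,   0.        ,   1.        ]]), 'extrinsics': array([[ 0.02382917, -0.99948851, -0.02132804,  0.11781692],
       [-0.9975297 , -0.02236147, -0.06659169,  0.50804961],
       [ 0.0660807 ,  0.02286218, -0.99755234,  1.2473563 ],
       [ 0.        ,  0.        ,  0.        ,  1.        ]])}
side {'mtx': array([[467.71669916,   0.        , 313.75474441],
       [  0.        , 467.71669916, 242.9461414 ],
       [  0.        ,   0.        ,   1.        ]]), 'extrinsics': array([[ 0.99105192, -0.13341609, -0.00403017, -0.50163025],
       [-0.08934063, -0.64060934, -0.7626519 ,  0.16352853],
       [ 0.09916827,  0.75618769, -0.64679659,  1.02464211],
       [ 0.        ,  0.        ,  0.        ,  1.        ]])}
wrist {'mtx': array([[418.5662732 ,   0.        , 316.94451448],
       [  0.        , 418.5662732 , 230.99737309],
       [  0.        ,   0.        ,   1.        ]]), 'hand_eye': array([[ 9.99999010e-01,  7.76743254e-04, -1.17299733e-03,
        -3.24909441e-04],
       [ 1.36027841e-03, -3.21058717e-01,  9.47058314e-01,
        -1.42500292e-01],
       [ 3.59020140e-04, -9.47058972e-01, -3.21059456e-01,
         8.27381442e-02],
       [ 0.00000000e+00,  0.00000000e+00,  0.00000000e+00,
         1.00000000e+00]])}
0.15 [-0.5851785   0.58560379  0.39621286 -0.39705124] 0.0187
```

View pics/top0.png

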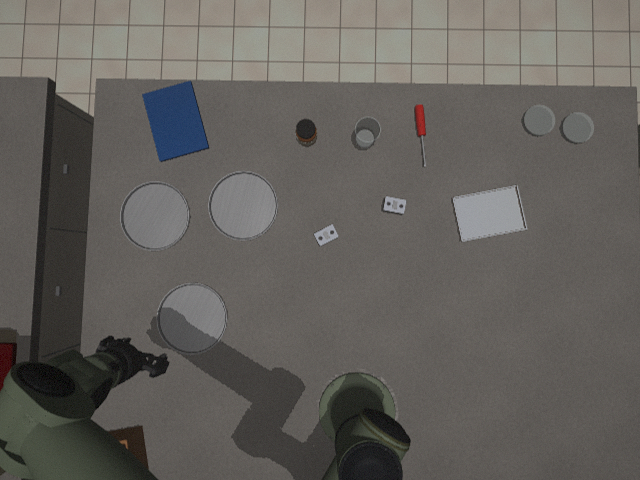

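View pics/side0.png

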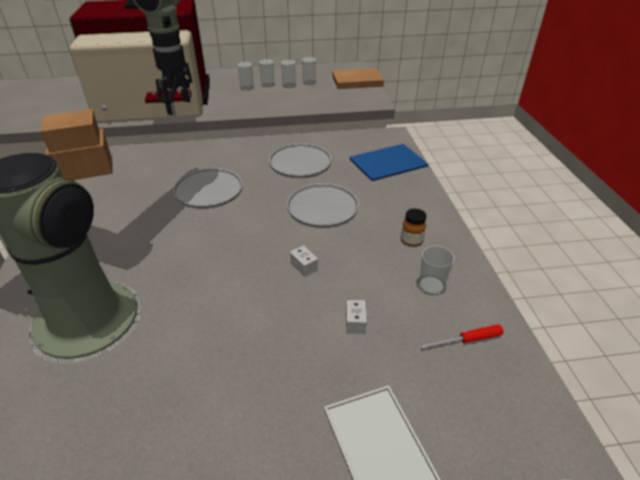

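View pics/wrist0.png

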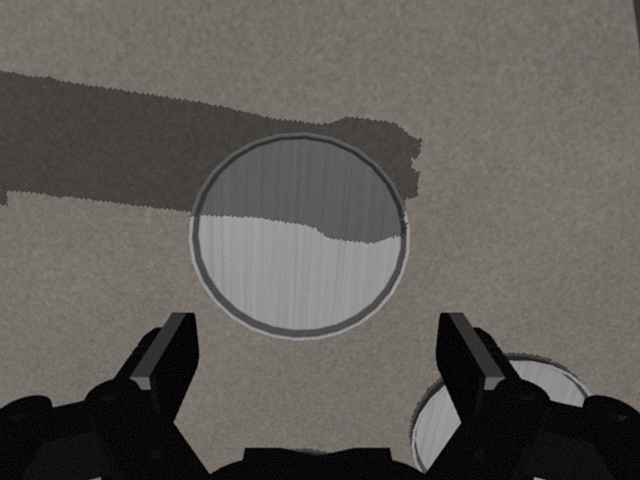

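```bash
cat > h.py <<'E'
import numpy as np, cv2
from cell import bot
from scipy.spatial.transform import Rotation as R
def cam(n):
    c=bot.calibration(n); K=c["mtx"]
    if n=="wrist":
        p=bot.read_position();q=bot.read_tool_rot()
        T=np.eye(4);T[:3,:3]=R.from_quat(np.roll(q,-1)).as_matrix();T[:3,3]=p
        return K,np.linalg.inv(T@c["hand_eye"])
    return K,c["extrinsics"]
def unproj(KE,uv,z):
    K,E=KE; Rw=E[:3,:3];o=-Rw.T@E[:3,3]
    uv=np.atleast_2d(uv).astype(float)
    d=(Rw.T@np.linalg.inv(K)@np.c_[uv,np.ones(len(uv))].T).T
    return o+d*((z-o[2])/d[:,2])[:,None]
def proj(KE,P):
    K,E=KE;P=np.atleast_2d(P); c=P@E[:3,:3].T+E[:3,3]; u=c@K.T; return u[:,:2]/u[:,2:]
def shot(n,f,crop=None,s=1):
    im=bot.camera(n)
    o=im if crop is None else im[crop[1]:crop[3],crop[0]:crop[2]]
    cv2.imwrite(f"pics/{f}.png",cv2.resize(o,None,fx=s,fy=s,interpolation=cv2.INTER_CUBIC)[:,:,::-1]); return im
# yaw: horizontal heading of the gripper's outward direction f; tilt t: approach = -Z cos t - f sin t  (t>0: pointing back toward robot)
def rot(yaw,t):
    f=np.array([np.cos(yaw),np.sin(yaw),0]);Z=np.array([0,0,1.])
    y=-Z*np.cos(t)-f*np.sin(t); z=f*np.cos(t)-Z*np.sin(t); x=np.cross(y,z)
    return np.c_[x,y,z]
def quat(M): return np.roll(R.from_matrix(M).as_quat(),1)
E
python3 - <<'E'
from h import *
im=cv2.imread("pics/top0.png"); KE=cam("top")
g=cv2.cvtColor(im,cv2.COLOR_BGR2GRAY)
for n,(c,h,z) in {"f1":((326,235),18,.04),"f2":((394,205),18,.04),"tray":((489,213),50,.012)}.items():
    x0,y0=c[0]-h,c[1]-h
    s=g[y0:y0+2*h,x0:x0+2*h]; m=(s>150).astype('uint8') if n!="tray" else (s>165).astype('uint8')
    m=cv2.morphologyEx(m,cv2.MORPH_CLOSE,np.ones((5,5)))
    cs,_=cv2.findContours(m,0,2); k=max(cs,key=cv2.contourArea)
    b=cv2.boxPoints(cv2.minAreaRect(k))+[x0,y0]
    W=unproj(KE,b,z); print(n,np.round(W.mean(0),4),[ (round(float(np.linalg.norm(e)),4),round(float(np.degrees(np.arctan2(e[1],e[0]))),1)) for e in (W[1]-W[0],W[2]-W[1])])
for c in [(243,205),(192,318),(155,215)]: print(c,unproj(KE,c,.01))
for c in [(306,140),(366,142),(424,165),(420,104)]: print(c,unproj(KE,c,.0))
cv2.imwrite("pics/crop.png",cv2.resize(im[150:270,130:540],None,fx=1.9,fy=1.9,interpolation=cv2.INTER_CUBIC))
cv2.imwrite("pics/cropf.png",cv2.resize(im[180:260,300:420],None,fx=6,fy=6,interpolation=cv2.INTER_CUBIC))
print(bot.search_frame("top","holder_a"),bot.search_frame("top","dish"))
E
```

```text
f1 [0.4911 0.098  0.04  ] [(0.0565, -62.1), (0.0351, -152.3)]
f2 [ 0.5801 -0.093   0.04  ] [(0.035, -10.4), (0.0575, -100.3)]Traceback (most recent call last):
  File "<stdin>", line 8, in <module>
ValueError: max() iterable argument is empty
```

```bash
python3 - <<'E'
from h import *
im=cv2.imread("pics/top0.png"); KE=cam("top")
W=unproj(KE,[(453,196),(518,186),(526,230),(461,241)],.014); print("tray",W.mean(0),np.linalg.norm(W[1]-W[0]),np.linalg.norm(W[2]-W[1]),np.degrees(np.arctan2(*(W[1]-W[0])[[1,0]])))
for c in [(243,205),(192,318),(155,215)]: print(c,unproj(KE,c,.01))
for c in [(306,140),(366,142),(424,165),(420,104)]: print(c,unproj(KE,c,.0))
cv2.imwrite("pics/crop.png",cv2.resize(im[150:270,130:540],None,fx=1.9,fy=1.9,interpolation=cv2.INTER_CUBIC))
cv2.imwrite("pics/cropf.png",cv2.resize(im[180:260,300:420],None,fx=6,fy=6,interpolation=cv2.INTER_CUBIC))
# IK feasibility
for n,p,yd in [("f1",(.491,.098,.02),28),("f1r",(.491,.098,.02),-152),("f2",(.580,-.093,.02),-10.3),("spot",(.45,.0,.02),0),("dish",None,None),("tray",W.mean(0),None)]:
    if n=="dish": p=unproj(KE,(243,205),.02)[0]
    p=np.array(p,float);p[2]=.024
    if yd is None: yd=np.degrees(np.arctan2(p[1],p[0]))
    out=[]
    for t in (60,45,30,0,-30,-45,-60):
        M=rot(np.radians(yd),np.radians(t)); 
        r=[]
        for up in (0,.12):
            q=bot.solve_ik(p+M[:,1]*.019+[0,0,up],quat(M)); r.append(q is not None)
        out.append((t,r))
    print(n,p,yd,out)
print(bot.read_clock())
E
```

```text
tray [ 0.56451104 -0.36710383  0.014     ] 0.18716942983769316 0.1273396569178303 -79.96843940561436
(243, 205) [[0.57346542 0.33887241 0.01      ]]
(192, 318) [[0.24619867 0.47365275 0.01      ]]
(155, 215) [[0.53884047 0.59421153 0.01      ]]
(306, 140) [[0.77059834 0.16168119 0.        ]]
(366, 142) [[ 0.76781542 -0.01424999  0.        ]]
(424, 165) [[ 0.70289895 -0.18370567  0.        ]]
(420, 104) [[ 0.88403857 -0.17065955  0.        ]]
f1 [0.491 0.098 0.024] 28 [(60, [True, True]), (45, [True, True]), (30, [True, True]), (0, [True, True]), (-30, [True, True]), (-45, [True, True]), (-60, [False, False])]
f1r [0.491 0.098 0.024] -152 [(60, [False, False]), (45, [True, True]), (30, [True, True]), (0, [True, True]), (-30, [True, True]), (-45, [True, True]), (-60, [True, True])]
f2 [ 0.58  -0.093  0.024] -10.3 [(60, [False, False]), (45, [True, True]), (30, [True, True]), (0, [True, True]), (-30, [True, True]), (-45, [True, True]), (-60, [True, True])]
spot [0.45  0.    0.024] 0 [(60, [True, True]), (45, [True, True]), (30, [True, True]), (0, [True, True]), (-30, [True, True]), (-45, [False, False]), (-60, [False, False])]
dish [0.57226993 0.3369972  0.024     ] 30.49289767683134 [(60, [False, False]), (45, [False, False]), (30, [True, True]), (0, [True, True]), (-30, [True, True]), (-45, [True, True]), (-60, [True, True])]
tray [ 0.56451104 -0.36710383  0.024     ] -33.03611350218885 [(60, [False, False]), (45, [False, False]), (30, [True, True]), (0, [True, True]), (-30, [True, True]), (-45, [True, True]), (-60, [True, True])]
0.15
```

View pics/cropf.png

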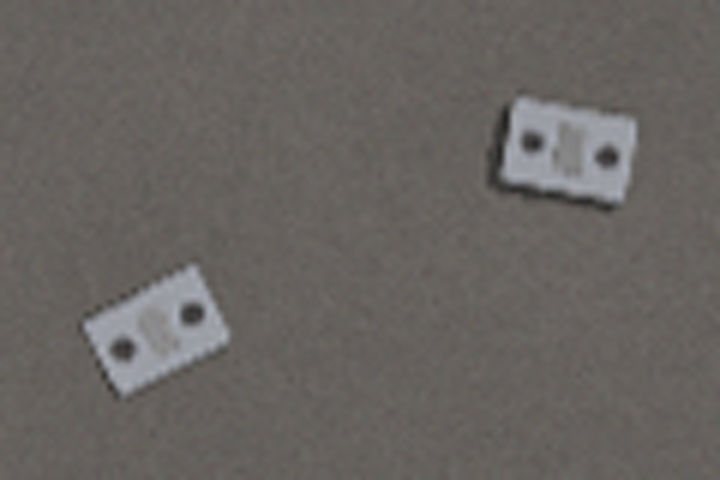

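View pics/crop.png

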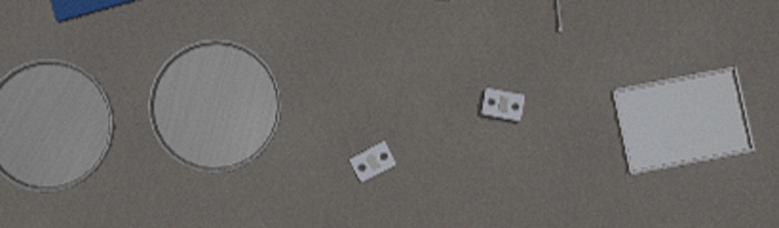

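```bash
cat >> h.py <<'E'
def tcp(c,yaw,t,back=0.,d=.019,up=0.):
    M=rot(np.radians(yaw),np.radians(t)); return np.array(c,float)+M[:,1]*(d-back)+[0,0,up], quat(M)
E
python3 - <<'E'
from h import *
p,q=tcp((.491,.098,.02),28,45,back=.12)
bot.move_pose(p,q)
KE=cam("wrist"); im=shot("wrist","w1"); np.savez("ke1.npz",K=KE[0],E=KE[1])
print(bot.read_clock(),proj(KE,[(.491,.098,.04)]),bot.search_frame("wrist","holder_a"))
E
```

```text
2.15 [[318.06294852 260.56708364]] [{'bbox': [587.0, 190.3, 51.3, 95.2], 'confidence': 0.83}, {'bbox': [265.1, 186.0, 108.7, 85.3], 'confidence': 0.62}]
```

View pics/w1.png

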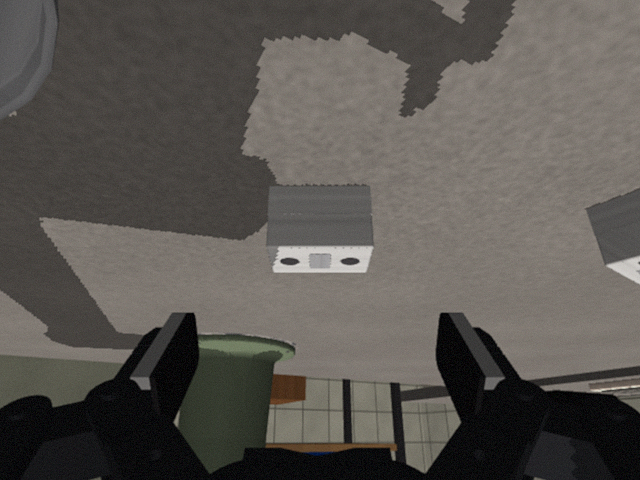

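The foot lies at about (320,260), within 2 px of the prediction and square to the jaws. I'll grip it, do the first quarter turn and set it down.

```bash
cat >> h.py <<'E'
def pick(c,yaw,t,pre=.12,go=True):
    p,q=tcp(c,yaw,t); bot.move_linear(p,speed=.12)
    bot.set_gripper(0.3,grasp_force=50); print("width",bot.read_gripper_width(),"F",bot.read_ft_force())
    bot.move_linear(p+[0,0,.12],speed=.2); print("lifted width",bot.read_gripper_width(),bot.read_clock())
def put(c,yaw,t,hi=.10,floor_margin=.006):
    p,q=tcp(c,yaw,t)
    bot.move_linear(p+[0,0,.015],speed=.15)
    hit=bot.move_linear(p-[0,0,floor_margin],speed=.025,until_force=4)
    print("hit",hit,"z above nominal",bot.read_position()-p)
E
python3 - <<'E'
from h import *
c=(.491,.098,.02)
pick(c,28,45)
p,q=tcp(c,28,-45,up=.12); bot.move_pose(p,q)
shot("side","s1",(220,180,420,330),4)
put(c,28,-45)
shot("side","s2",(220,180,420,330),4)
print(bot.read_clock())
E
```

```text
width 0.6993448033441867 F [2.83562473 1.29612678 3.82541889]
lifted width 0.6935254628618526 4.4583
hit True z above nominal [3.16481654e-04 4.95504007e-05 6.27701104e-04]
7.8583
```

View pics/s2.png

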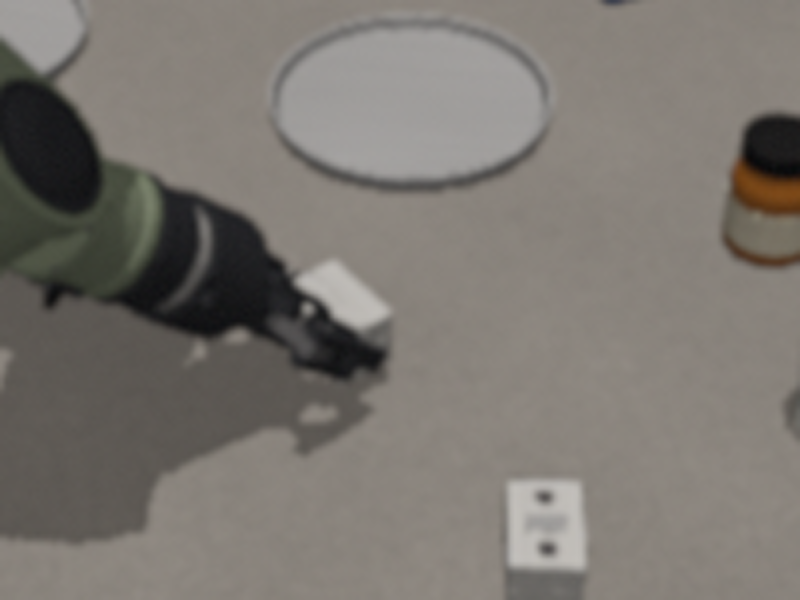

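```bash
python3 - <<'E'
from h import *
c=(.491,.098,.02)
bot.set_gripper(1.0)
p,q=tcp(c,28,-45,back=.12); bot.move_linear(p,speed=.2); bot.move_linear(p+[0,0,.1],speed=.3)
p,q=tcp(c,28,45,back=.12); bot.move_pose(p,q)
KE=cam("wrist"); shot("wrist","w2"); print(bot.read_clock(),proj(KE,[c]))
E
```

```text
Traceback (most recent call last):
cell.PlanningError: the arm cannot follow that straight line within its joint ranges
```

```bash
python3 - <<'E'
from h import *
c=(.491,.098,.02)
for b in (.06,.045):
    try:
        p,q=tcp(c,28,-45,back=b); bot.move_linear(p,speed=.15); print(b); break
    except bot.PlanningError: pass
for u in (.12,.08):
    try: bot.move_linear(p+[0,0,u],speed=.3); print(u); break
    except bot.PlanningError: pass
print(bot.read_position(),bot.read_clock())
E
```

```text
0.12
[0.47460288 0.08936353 0.15818539] 9.0583
```

```bash
python3 - <<'E'
from h import *
c=(.491,.098,.02)
p,q=tcp(c,28,45,back=.12); bot.move_pose(p,q)
KE=cam("wrist"); shot("wrist","w2"); print(bot.read_clock(),proj(KE,[c]))
E
```

```text
10.9417 [[315.97572547 231.51021138]]
```

View pics/w2.png

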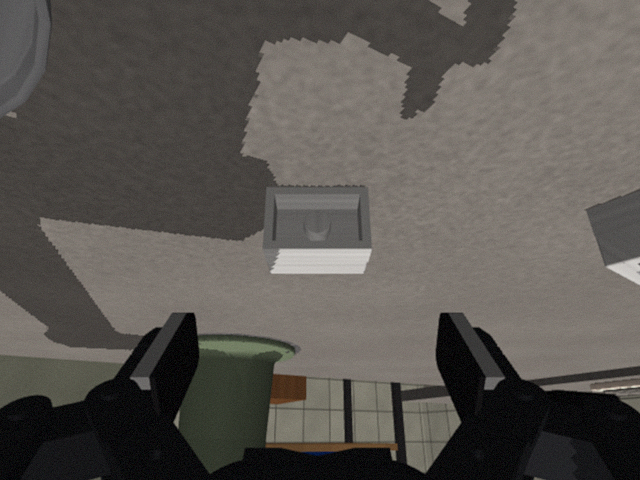

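```bash
python3 - <<'E'
import cv2
im=cv2.imread("pics/w2.png")[170:290,250:390]; cv2.imwrite("pics/w2c.png",cv2.resize(cv2.convertScaleAbs(im,alpha=1.5),None,fx=5,fy=5,interpolation=cv2.INTER_CUBIC))
E
```

```text
(no output)
```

View pics/w2c.png

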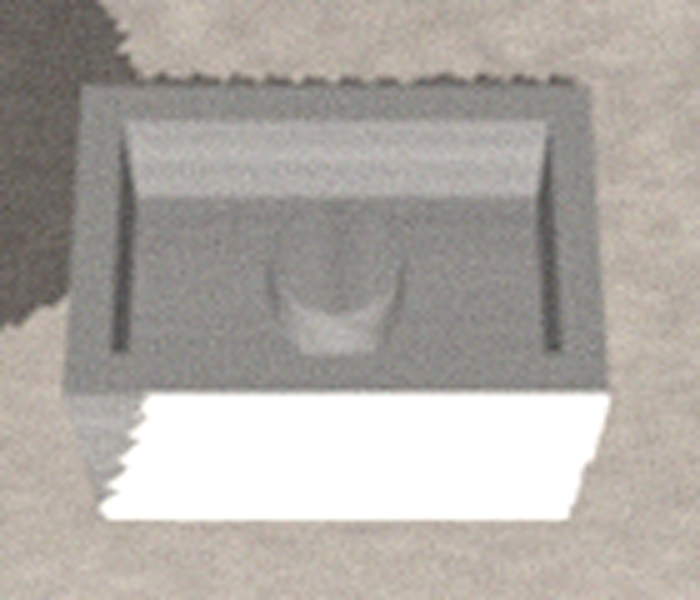

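Sound: there is a clear round boss at (317,225), so this foot goes in the tray.

```bash
python3 - <<'E'
from h import *
T=np.array([.5645,-.3671,.024])
for yd in (10,0,-10,-20,-33):
    h=np.array([np.cos(np.radians(10)),np.sin(np.radians(10)),0])
    r=[]
    for off in (.03,-.03):
      for t in (-40,-45,-50):
        for b,u in((0,0),(0,.12),(.045,.12)):
            p,q=tcp(T+h*off,yd,t,back=b,up=u); r.append(int(bot.solve_ik(p,q) is not None))
    print(yd,r)
c=(.491,.098,.02)
pick(c,28,45)
E
```

```text
10 [1, 1, 1, 1, 1, 1, 1, 1, 1, 1, 1, 1, 1, 1, 1, 1, 1, 1]
0 [1, 1, 1, 1, 1, 1, 1, 1, 1, 1, 1, 1, 1, 1, 1, 1, 1, 1]
-10 [1, 1, 1, 1, 1, 1, 1, 1, 1, 1, 1, 1, 1, 1, 1, 1, 1, 1]
-20 [1, 1, 1, 1, 1, 1, 1, 1, 1, 1, 1, 1, 1, 1, 1, 1, 1, 1]
-33 [1, 1, 1, 1, 1, 1, 1, 1, 1, 1, 1, 1, 1, 1, 1, 1, 1, 1]
width 0.6981924793539512 F [3.13065047 1.27413147 3.97644763]
lifted width 0.702508769250554 13.2
```

```bash
python3 - <<'E'
from h import *
T=np.array([.5645,-.3671,.024]); a=np.radians(10)
c=T+np.array([np.cos(a),np.sin(a),0])*.03
bot.move_pose(*tcp((.491,.098,.02),28,-45,up=.14))
bot.move_pose(*tcp(c,10,-45,up=.10))
shot("top","t1",(400,130,600,280),4); print(bot.read_clock(),bot.read_gripper_width())
put(c,10,-45); shot("top","t2",(400,130,600,280),4); shot("side","s3",(260,300,500,480),3)
print(bot.read_clock())
E
```

```text
16.7417 0.698792071271692
hit True z above nominal [ 3.37725790e-05 -5.59539026e-05  4.25560922e-04]
18.1667
```

View pics/t2.png

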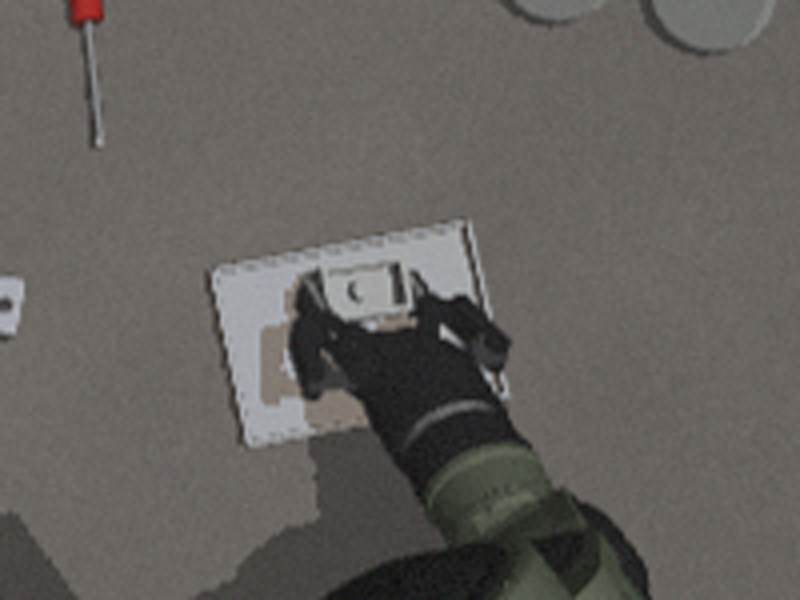

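View pics/s3.png

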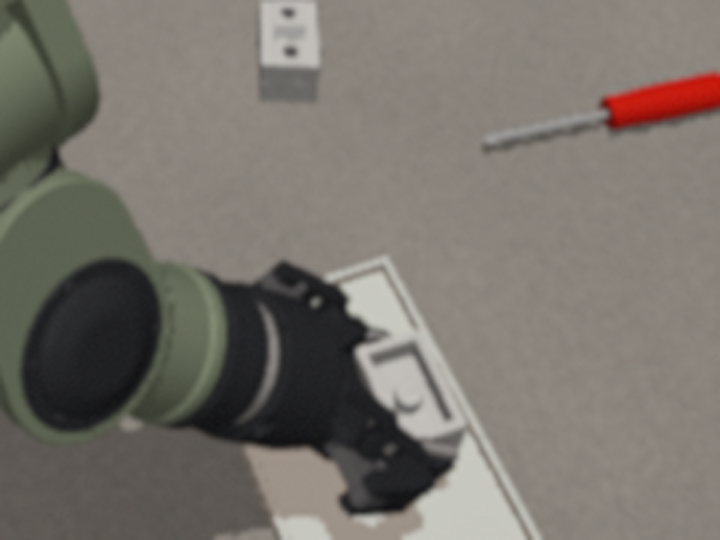

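The foot is seated in the tray with its underside up; the boss shows at about (355,290) in the top crop. I'll release it and go on to foot 2.

```bash
python3 - <<'E'
from h import *
T=np.array([.5645,-.3671,.024]); a=np.radians(10)
c=T+np.array([np.cos(a),np.sin(a),0])*.03
bot.set_gripper(1.0)
p,q=tcp(c,10,-45,back=.06,up=.12); bot.move_linear(p,speed=.15)
c2=(.580,-.093,.02)
p,q=tcp(c2,-10.3,40,back=.12)
# joint-space, via a raised pose
bot.move_pose(p+[0,0,.06],q); bot.move_linear(p,speed=.3)
KE=cam("wrist"); shot("wrist","w3"); print(bot.read_clock(),proj(KE,[(.58,-.093,.04)]))
bot.camera("top"); shot("top","t3",(400,130,600,280),4)
E
```

```text
Traceback (most recent call last):
cell.PlanningError: the arm cannot take that pose within its joint ranges
```

```bash
python3 - <<'E'
from h import *
c2=(.580,-.093,.02)
for t in (45,40,35,30,25):
    r=[]
    for b,u in ((0,0),(.06,0),(.08,0),(.10,0),(.12,0),(.1,.05),(0,.12)):
        r.append(int(bot.solve_ik(*tcp(c2,-10.3,t,back=b,up=u)) is not None))
    r2=[int(bot.solve_ik(*tcp(c2,-10.3,t-90,back=b,up=u)) is not None) for b,u in ((0,0),(0,.12),(.06,0),(.06,.12))]
    print(t,r,r2)
# alternative relocation spot
for xy in ((.50,-.10),(.47,-.09)):
  for t in (45,40,35):
    yd=np.degrees(np.arctan2(xy[1],xy[0]))
    print(xy,t,[int(bot.solve_ik(*tcp((*xy,.02),yd,tt,back=b,up=u)) is not None) for tt in (t,t-90) for b,u in ((0,0),(.12,0),(0,.12),(.045,.12))])
E
```

```text
45 [1, 1, 0, 0, 0, 0, 1] [1, 1, 1, 1]
40 [1, 1, 1, 1, 0, 0, 1] [1, 1, 0, 1]
35 [1, 1, 1, 1, 1, 1, 1] [1, 1, 0, 0]
30 [1, 1, 1, 1, 1, 1, 1] [1, 1, 0, 0]
25 [1, 1, 1, 1, 1, 1, 1] [0, 0, 0, 0]
(0.5, -0.1) 45 [1, 1, 1, 1, 0, 0, 1, 1]
(0.5, -0.1) 40 [1, 1, 1, 1, 0, 0, 0, 0]
(0.5, -0.1) 35 [1, 1, 1, 1, 0, 0, 0, 0]
(0.47, -0.09) 45 [1, 1, 1, 1, 0, 0, 0, 0]
(0.47, -0.09) 40 [1, 1, 1, 1, 0, 0, 0, 0]
(0.47, -0.09) 35 [1, 1, 1, 1, 0, 0, 0, 0]
```

```bash
python3 - <<'E'
from h import *
c2=(.580,-.093,.02)
bot.move_pose(*tcp(c2,-10.3,30,back=.1,up=.05)); bot.move_pose(*tcp(c2,-10.3,40,back=.10))
KE=cam("wrist"); shot("wrist","w3"); print(bot.read_clock(),proj(KE,[(.58,-.093,.04)]))
shot("top","t3",(400,130,600,280),4)
E
```

```text
21.7667 [[313.33823954 275.65161313]]
```

View pics/w3.png

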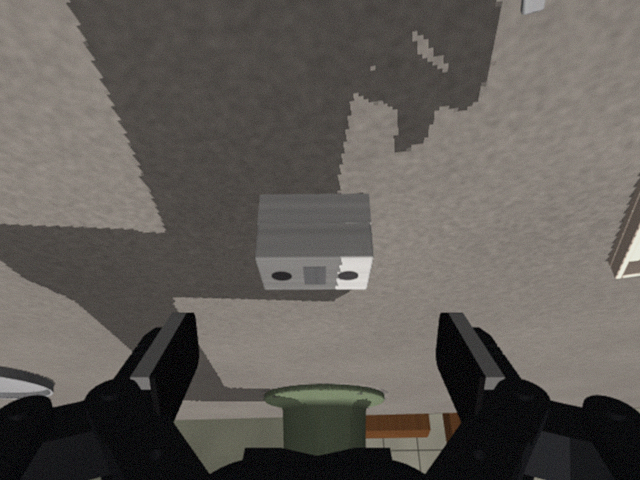

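View pics/t3.png

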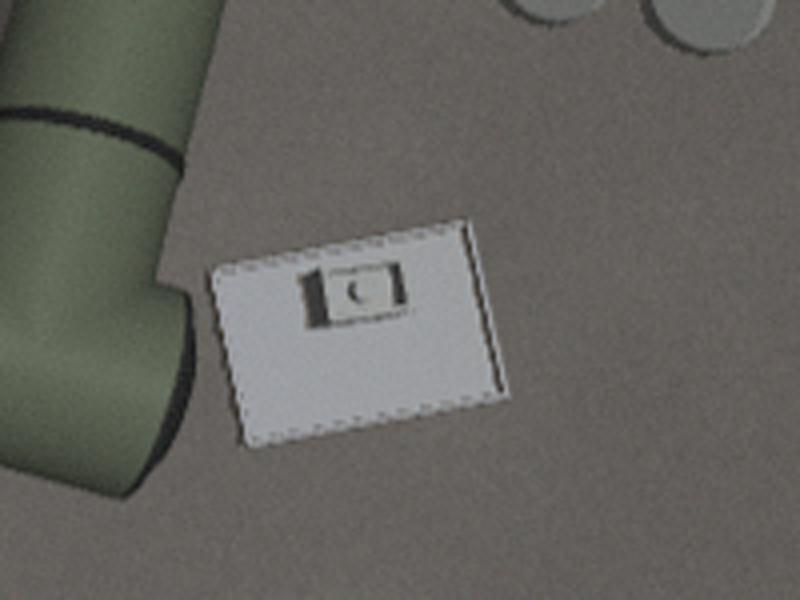

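Foot 1 lies flat in the tray with its boss up. Foot 2 is at (315,275), square to the jaws, against a prediction of (313,276). Next is its first quarter turn.

```bash
python3 - <<'E'
from h import *
c2=(.580,-.093,.02)
pick(c2,-10.3,40)
bot.move_pose(*tcp(c2,-10.3,-50,up=.12))
put(c2,-10.3,-50)
bot.set_gripper(1.0)
p,q=tcp(c2,-10.3,-50,back=.06,up=.12); bot.move_linear(p,speed=.15)
bot.move_pose(*tcp(c2,-10.3,30,back=.1,up=.05)); bot.move_pose(*tcp(c2,-10.3,40,back=.10))
KE=cam("wrist"); im=shot("wrist","w4"); print(bot.read_clock(),proj(KE,[c2]))
cv2.imwrite("pics/w4c.png",cv2.resize(cv2.convertScaleAbs(im[180:300,240:400,::-1],alpha=1.5),None,fx=5,fy=5,interpolation=cv2.INTER_CUBIC))
E
```

```text
width 0.6990500350375242 F [ 2.81986386 -0.89916696  3.70817311]
lifted width 0.695595576741771 23.9417
hit True z above nominal [ 0.00101526 -0.00025913  0.00688624]
31.7833 [[315.91790915 243.78042311]]
```

View pics/w4.png

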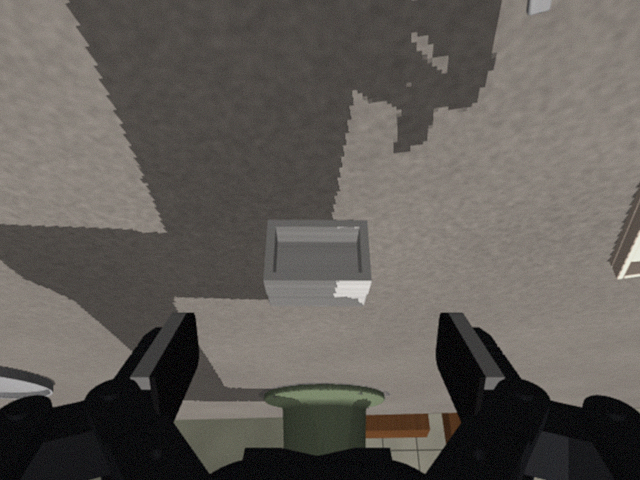

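View pics/w4c.png

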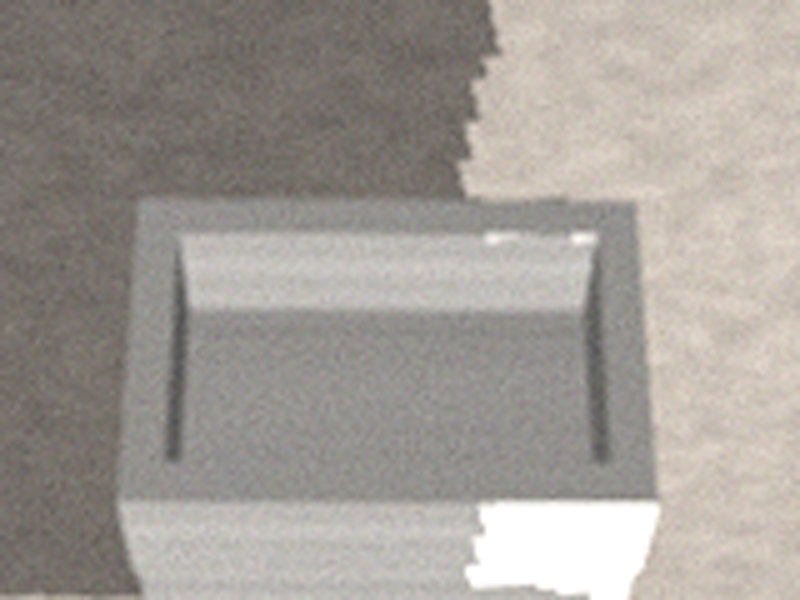

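```bash
python3 - <<'E'
from h import *
KE=cam("wrist")
B=unproj(KE,[(267.6,220.4),(367,220.4)],0.); Tt=unproj(KE,[(264,279.6),(371.4,279.6)],.04)
for W in (B,Tt):
    e=W[0]-W[1]; print(W.mean(0),np.linalg.norm(e),np.degrees(np.arctan2(e[1],e[0])))
h=np.array([np.cos(np.radians(-10.3)),np.sin(np.radians(-10.3)),0])
print((B.mean(0)+Tt.mean(0))/2-.02*h)
D=unproj(cam("top"),(243,205),.014)[0];D[2]=.024
yd=np.degrees(np.arctan2(D[1],D[0])); print(D,yd,[int(bot.solve_ik(*tcp(D,yd,-50,back=b,up=u)) is not None) for b,u in((0,0),(0,.12),(.06,.12))])
E
```

```text
[ 0.57147146 -0.09234883  0.        ] 0.06095359234232827 79.57423477401505
[ 0.57200651 -0.09259394  0.04      ] 0.060377954621534974 79.51683693062478
[ 0.55206128 -0.08889534  0.02      ]
[0.57298722 0.33812233 0.024     ] 30.545045184810903 [1, 1, 1]
```

No boss on foot 2: the ceiling at (317,258) is bare, so it goes in the dish. It settled flat, but 28 mm nearer the robot than planned, and it touched down about 7 mm early. I'll regrip at the measured position with more force and check the rotation before setting it down.

```bash
python3 - <<'E'
from h import *
c2=np.array((.552,-.0889,.02))
bot.move_pose(*tcp(c2,-10.4,40,back=.09))
p,q=tcp(c2,-10.4,40); bot.move_linear(p,speed=.1)
bot.set_gripper(0.3,grasp_force=80); print("width",bot.read_gripper_width())
bot.move_linear(p+[0,0,.12],speed=.15); print(bot.read_gripper_width(),bot.read_clock())
KE=cam("wrist"); shot("wrist","w5")
bot.move_pose(*tcp(c2,-10.4,-50,up=.14))
shot("side","s5",(260,140,460,290),4); shot("wrist","w6"); print(bot.read_clock())
E
```

```text
width 0.6946411540816126
0.6909706230019093 34.6
36.875
```

View pics/s5.png

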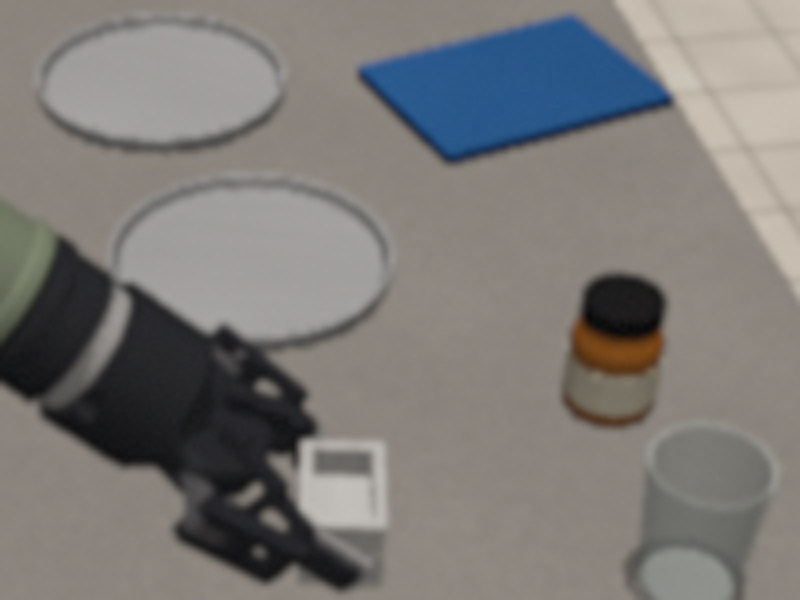

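View pics/w6.png

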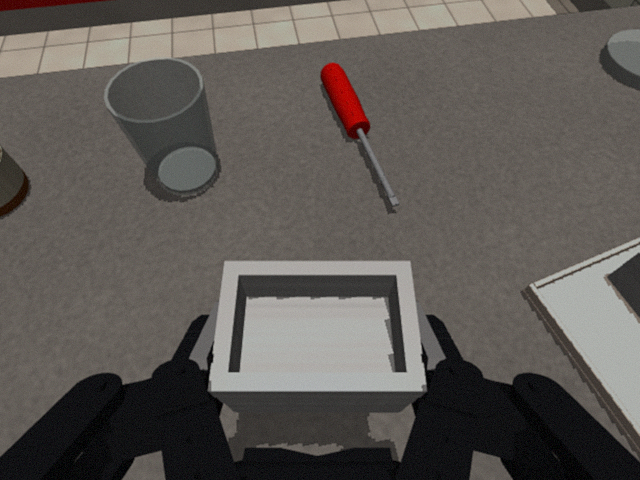

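View pics/w5.png

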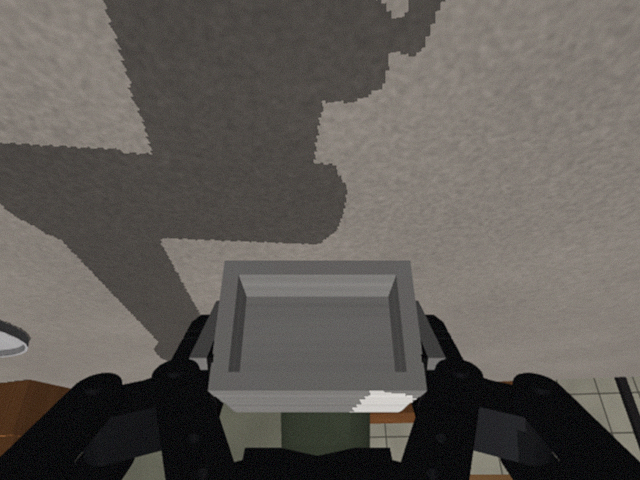

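```bash
python3 - <<'E'
from h import *
KE=cam("wrist"); c=np.array([.552,-.0889,.02+.14])
f=np.array([np.cos(np.radians(-10.4)),np.sin(np.radians(-10.4)),0]); l=np.array([-f[1],f[0],0])
P=[c+[0,0,.02]+s*.02*f+w*.03*l for s,w in((1,1),(1,-1),(-1,1),(-1,-1))]
print(proj(KE,P)); W=unproj(KE,[(223,262),(411,262),(209,390),(426,390)],.18)
print(W, np.linalg.norm(W[0]-W[2]),np.linalg.norm(W[0]-W[1]),np.linalg.norm(W[2]-W[3]))
# dish centre from ellipse fit in first top image
im=cv2.imread("pics/top0.png",0)[165:248,200:288]; e=cv2.Canny(im,40,120); ys,xs=np.nonzero(e)
pts=np.c_[xs+200,ys+165]; d=np.hypot(pts[:,0]-243,pts[:,1]-205); pts=pts[d>29]
el=cv2.fitEllipse(pts.astype(np.float32)); print(el,unproj(cam("top"),el[0],.014))
E
```

```text
[[223.2097289  265.44206681]
 [407.12536472 265.60869716]
 [206.33123733 395.2254035 ]
 [423.27722993 395.34687311]]
[[ 0.57836244 -0.06301837  0.18      ]
 [ 0.56729849 -0.12365116  0.18      ]
 [ 0.53899568 -0.05657459  0.18      ]
 [ 0.52812646 -0.1159789   0.18      ]] 0.039890654959585395 0.06163396189812209 0.06039049331382203
((242.60545349121094, 205.08090209960938), (66.29584503173828, 67.27885437011719), 99.40025329589844) [[0.57272824 0.33925676 0.014     ]]
```

```bash
python3 - <<'E'
from h import *
D=np.array([.5727,.339,.024]); yd=30.6
bot.move_pose(*tcp(D,yd,-50,up=.12)); bot.wait(.2); print(bot.read_clock(),bot.read_gripper_width())
p,q=tcp(D,yd,-50); bot.move_linear(p+[0,0,.015],speed=.12); bot.wait(.2)
for k in range(3):
    hit=bot.move_linear(p-[0,0,.004],speed=.02,until_force=4); dz=bot.read_position()[2]-p[2]; print(hit,dz)
    if dz<.003: break
print(bot.read_ft_force(),bot.read_clock())
shot("top","t5",(180,140,340,260),5); shot("side","s6",(240,130,440,280),4)
E
```

```text
38.6583 0.6901636641688786
True -0.0021911652682358035
[-1.98675578 -1.10288778  4.50897309] 40.675
```

View pics/s6.png

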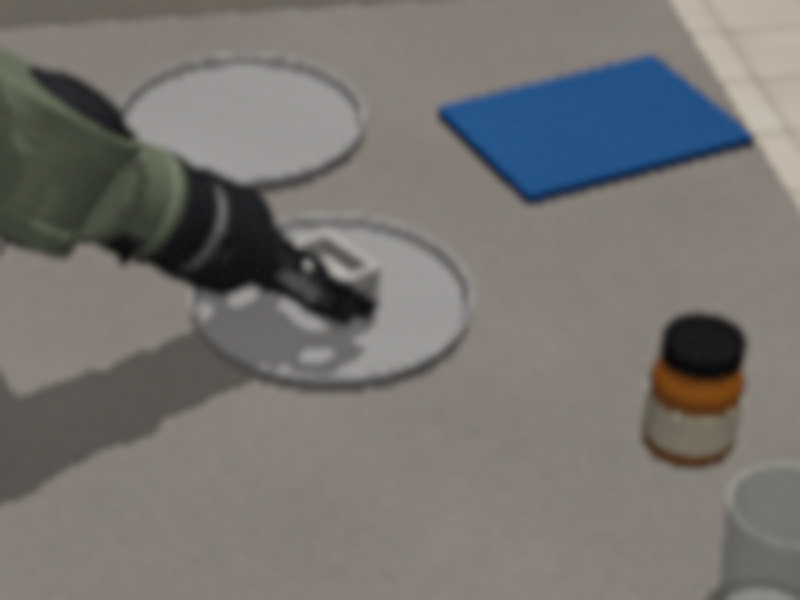

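```bash
python3 - <<'E'
from h import *
D=np.array([.5727,.339,.0218]); yd=30.6
bot.set_gripper(1.0); bot.wait(.2)
for b in (.1,.06):
    try: bot.move_linear(tcp(D,yd,-50,back=b)[0],speed=.08); print(b); break
    except bot.PlanningError as e: print(b,e)
else: bot.move_linear(tcp(D,yd,-50,back=.06,up=.12)[0],speed=.1)
p=bot.read_position(); 
try: bot.move_linear(p+[0,0,.1],speed=.2)
except bot.PlanningError as e: print(e)
q=bot.read_joint_positions()
q[0]=1.2; bot.goto_joints(q); bot.wait(.3)
im=shot("top","t6"); shot("side","s7"); cv2.imwrite("pics/t6c.png",cv2.resize(im[150:260,190:290,::-1],None,fx=5,fy=5,interpolation=cv2.INTER_CUBIC)); print(bot.read_clock())
E
```

```text
0.1
45.6083
```

View pics/t6.png

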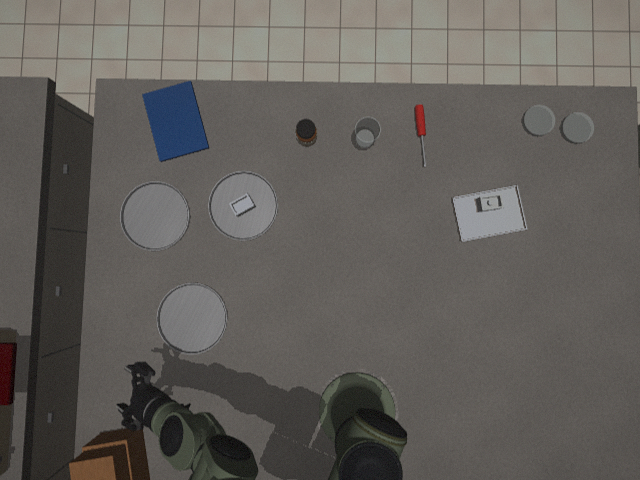

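View pics/t6c.png

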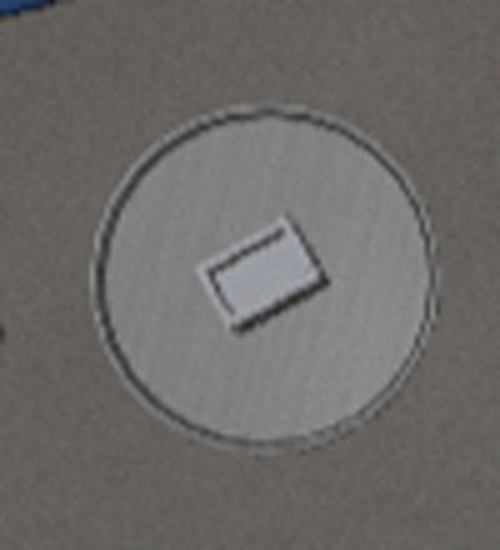

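View pics/s7.png

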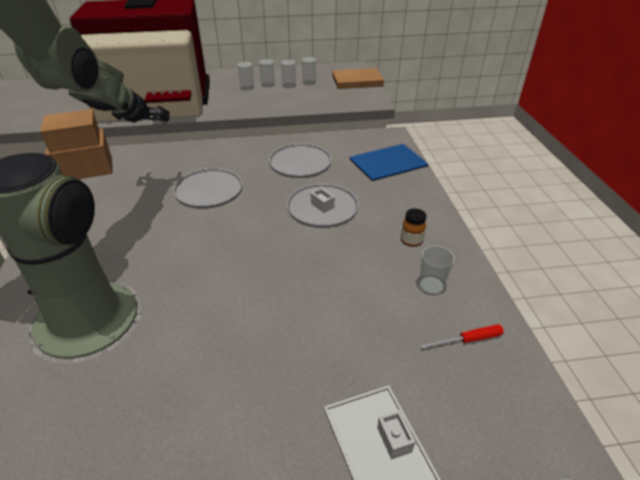

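```bash
python3 - <<'E'
from cell import bot
print(bot.read_ft_force(),bot.read_joint_vel(),bot.read_clock()); print(bot.close_job())
E
```

```text
[-0.42109623 -0.70089295 -1.03786323] [ 0.00213498 -0.000836   -0.00126652  0.00013285 -0.00010825 -0.00109922] 45.6083
the job is handed in; nothing more can be done
None
```

Both feet are turned over, sorted and lying flat, underside up, and the job was handed in at 45.6 s.

- **Foot nearer the dishes:** it has the round boss, seen in the wrist camera and again afterwards, so it is in the white tray.
- **Foot nearer the tray:** its recess is bare, seen twice in the wrist camera. It is at the centre of the steel dish farthest to the robot's right, at pixel (243,205) in the top view.

**Last checks:** the final top and side pictures show both feet flat in the right containers. The beaker, jar and screwdriver are where they started, and the gripper is clear with near-zero wrist force.

**What went off plan:**
- **Second foot, first quarter turn on the bench:** the lowering stopped about 7 mm early, so it was probably released just above the bench. It settled flat but about 28 mm nearer the robot. I don't know the exact cause. I measured it again and regripped it, and it was level before I set it in the dish.
- **Planning refusals:** a few straight lines and poses were refused because of joint ranges. I used shorter retreats and other tilts instead.

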